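# Turn the lid of a parts dispenser to the wing nut

## Robot

A 6-joint arm with a two-finger parallel gripper is mounted at the origin on a cart in front of the work surface, level with it; the furniture and walls round the work are solid. World frame = base frame: x ahead of the robot, y to its left, z up, the work surface at z = 0. Lengths are in m, angles in rad, forces in N, time in s.
With the tool pointing down it reaches from about 0.275 to 1 m from the base axis. Payload 8.4 kg.
Tool frame: the origin (TCP) lies on the centre line of the jaws, within the pads' length; the fingertips stand 17 mm ahead of it and the grasp point (between the pads) lies 2 mm behind it (bot.tcp_to_tips is the z of the fingertips in the tool frame, in m); z points along the fingers, y is the line along which they close (so a half turn about z gives the same grasp; the last joint's range is limited). The gripper opens to 85 mm and grips with 20 to 120 N. Pads are 22 mm wide; open, the fingers measure 114 mm over their backs; the gripper's body (76 mm by 85 mm) begins 54 mm behind the grasp point. The pads swing forward as they close: fully open they stand 13 mm farther back than shut.
Start: joints at [-1.301, 0.353, 1.633, -0, 1.155, -0.002], TCP at [0.168, -0.602, 0.248] pointing down, gripper open.
Joint ranges: [-2.63, 2.63], [-0.92, 2.1], [0.06, 2.66], [-1.3, 4.44], [0, 2.69], [-3.02, 3.02]. Speed limits (rad/s): [2.22, 2.22, 2.79, 3.14, 3.14, 3.14].

## Interface

Orientations are given as a unit quaternion [x, y, z, w].
In Python, from workcell import bot, hand, kinematics, get_obs, vision, hand_in gives the robot as it stands. The module is installed in compiled form; this text tells all that it offers. Calls block until the motion is done:
- bot.reach(position, orientation): joint-space move of the TCP to a pose.
- bot.servo_line(position, ori=None, velocity=0.15): straight line of the TCP; ori=None keeps the orientation; velocity is the mean speed in m/s.
- bot.goto_joints(angles): joint-space move.
- hand.move_gripper(opening, strength=None): finger opening in m; strength is the grip in N (None keeps the last); returns when the fingers have stopped.
- bot.dwell(seconds).
- kinematics.solve_ik(position, orientation): joint angles nearest the present ones, or None.
- get_obs(): the state.
- vision.read_camera(name): name is "scene" or "side" or "wrist"; returns a dict with "frame" (384x512x3 uint8, red, green, blue), "intrinsics" (3x3 intrinsics, pixels), "dist" ([k1, k2, p1, p2, k3] as OpenCV has them; the pictures are not rectified), "view" (4x4, takes a point from world to camera coordinates). Camera axes: x right, y down, z forward; pixel columns grow to the right and rows downward; lengths in m; the calibration is good to about 2 mm. A picture is of the moment at which its call begins. There is no depth.
A pose or a line that the arm cannot do raises bot.IKError and nothing moves.
- hand_in(): hands the job in; it is judged then, once.
The state is a dict: "time_s": time; "joint_pos": joint angles; "joint_vel": joint speeds; "joint_efforts": joint torques, N m; "position": TCP position; "orientation": TCP orientation; "wrist_force": force on the tool from outside, world axes, zero at the start; "ft_torque": the same for the moment, N m; "gripper_width": finger opening in m; "grip_force": force on a finger pad.
Only numpy, scipy, OpenCV 4.12 (cv2) and the standard library are available. Lean on these libraries where they do the work, as an engineer would, in place of code of your own. Each camera call takes 0.05 s, during which the arm holds its last target. There are 200 camera calls.

## Task

The round parts dispenser on the desk has a clear turning lid with one framed window, now standing at the closed place. Turn the lid by its bar grip until the window stands squarely over the pot that holds the wing nut, so that the nut could be taken out, then let go and leave the lid there.

Things in the scene. Friction and masses are not known exactly. Their poses are not given: they have to be found in the camera images.
- lid (a joint): Angle (rad) of the flat clear lid, 176 mm in diameter, that turns about the upright axis of the round grey dispenser bowl fixed to the desk. Positive is counter-clockwise from above; stops at -1.45 and +1.45. At 0 the window is over a blank pad (closed); the four pots lie at -1.19, -0.59, +0.59 and +1.19. Light friction (0.06 N m); it stays where it is left.
- grip (a point): Point on the lid's axis inside the bar grip, 59 mm above the desk. The grip is an upright aluminium bar, 50 mm long and 14 mm thick, its top 14 mm above this point and its free sides reaching 23 mm below it, to a 60 mm disc that lies on the lid. It turns with the lid; its length (this frame's x axis) points at the window; z is up.
- window (a point): Centre of the window, the only opening in the lid: about 31 mm wide and 32 mm long, with a thin raised aluminium frame. The point is 62 mm from the lid's axis, straight out along the length of the bar grip, at the lid's top face 33 mm above the desk (the lid is 3 mm thick).
- wing_nut_center (a point): Centre of the wing nut: bright metal, 14 mm hub and two upright ears, 27 mm over the ears, 15 mm tall, any yaw. It lies with up to 4 mm of play in one of four black pots (32 mm inside, middles 62 mm from the lid's axis), seen through the lid. The other pots hold a hexagon nut, a flat washer and a round dome cap, of the same metal; which pot holds which differs each time.

How it is judged:
By the outcome, as a careful person would: the job done as asked, in the order asked, and still so for the second after the job is handed in, with the robot touching nothing.
It also fails if it takes over 30 s, if anything falls off the work surface, if the arm or the gripper's body presses on something with over 40 N, if the wrist force passes 120 N, or if a joint passes its speed limit or range.

## Working session

There is one attempt and no reset: what is moved stays moved. The work goes in short steps, each a Python script; the robot and the scene stay as the last script left them, time stands still between calls to the robot, and variables do not carry over. Pictures are saved under pics/ and viewed, at most 10 in all, crops included, and the job is handed in when it is done.

```bash
mkdir -p pics; python3 - <<'E'
from workcell import *
import cv2,numpy as np
fs=[]
for n in("scene","side","wrist"):
    r=vision.read_camera(n); cv2.imwrite(f"pics/{n}0.png",r["frame"][:,:,::-1]); 
    V=r["view"]; print(n,np.round(-V[:3,:3].T@V[:3,3],3),np.round(V[2,:3],2),r["intrinsics"][0,0],np.round(r["dist"],3))
E
python3 -c "
import cv2,numpy as np
cv2.imwrite('pics/a.png',np.vstack([cv2.imread(f'pics/{n}0.png') for n in ('scene',)]))"
```

```text
scene [ 0.27  -0.552  0.589] [ 0.31  0.75 -0.59] 433.2755610197561 [-0.042  0.     0.     0.     0.   ]
side [ 0.198 -0.447  0.617] [ 0.45  0.61 -0.66] 432.00015532059615 [-0.144  0.     0.     0.     0.   ]
wrist [ 0.248 -0.579  0.374] [-0.31 -0.09 -0.95] 272.3836950893386 [-0.018  0.     0.     0.     0.   ]
```

View pics/scene0.png

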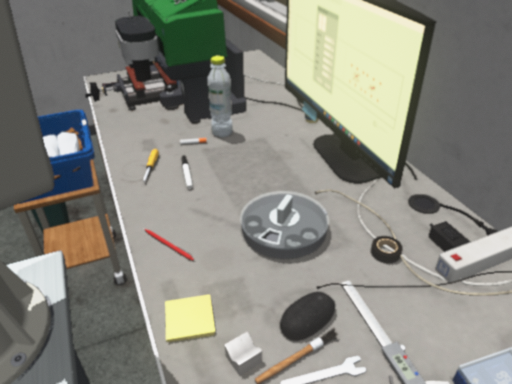

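View pics/side0.png

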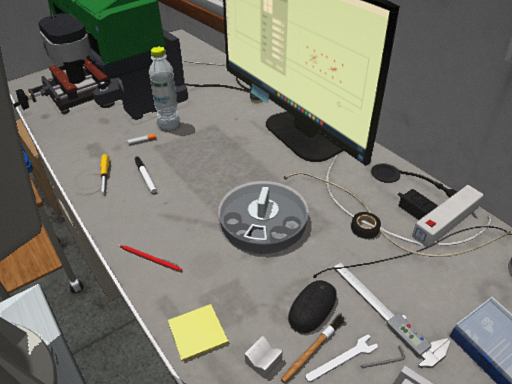

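The scene view shows the dispenser at about (285,222), with the grip near (287,207) and the window near (271,237). In the side view the grip is near (263,204) and the window near (256,232). The monitor stands behind it. I'll triangulate the grip and the window, then move in for a wrist view.

```bash
cat > h.py <<'E'
from workcell import *
import cv2,numpy as np
def ray(r,px):
    p=cv2.undistortPoints(np.array([[px]],float),r["intrinsics"],r["dist"])[0,0]
    V=r["view"];R=V[:3,:3];d=R.T@np.array([p[0],p[1],1]);return -R.T@V[:3,3],d/np.linalg.norm(d)
def plane(r,px,z):
    c,d=ray(r,px);return c+d*(z-c[2])/d[2]
def proj(r,P):
    V=r["view"];return cv2.projectPoints(np.atleast_2d(P).astype(float),cv2.Rodrigues(V[:3,:3])[0],V[:3,3],r["intrinsics"],r["dist"])[0][:,0]
def tri(a,pa,b,pb):
    A=np.zeros((3,3));y=np.zeros(3)
    for c,d in(ray(a,pa),ray(b,pb)):
        M=np.eye(3)-np.outer(d,d);A+=M;y+=M@c
    return np.linalg.solve(A,y)
E
python3 - <<'E'
from h import *
s=vision.read_camera("scene");d=vision.read_camera("side");w=vision.read_camera("wrist")
print("tri win",tri(s,(271,237),d,(256,232)))
for r,g,wn in((s,(287,207),(271,237)),(d,(263,204),(256,232))):
    print(plane(r,g,.059),plane(r,wn,.033))
o=get_obs();print(o["orientation"],o["time_s"])
from scipy.spatial.transform import Rotation as Ro
R=Ro.from_quat(o["orientation"]).as_matrix();print(R)
V=w["view"];print("cam in tool",R.T@(-V[:3,:3].T@V[:3,3]-o["position"]),"fwd",R.T@V[2,:3])
E
```

```text
tri win [0.53091065 0.00624873 0.01947811]
[0.57599746 0.03194961 0.059     ] [ 0.52391092 -0.00777581  0.033     ]
[0.56381559 0.02692495 0.059     ] [ 0.52422849 -0.00335665  0.033     ]
[ 9.90780438e-01  1.35477193e-01 -1.36195670e-05 -2.31426561e-04] 0.3
[[ 9.63291860e-01  2.68456299e-01 -8.96940429e-05]
 [ 2.68456312e-01 -9.63291753e-01  4.54895537e-04]
 [ 3.57180406e-05 -4.62276100e-04 -9.99999893e-01]]
cam in tool [ 8.37893349e-02 -1.04478484e-04 -1.26019754e-01] fwd [-3.23152376e-01 -2.47594341e-04  9.46346913e-01]
```

```bash
cat >> h.py <<'E'
from scipy.spatial.transform import Rotation as Ro
def down(yaw):
    c,s=np.cos(yaw),np.sin(yaw)
    return Ro.from_matrix([[c,s,0],[s,-c,0],[0,0,-1]]).as_quat()
E
python3 - <<'E'
from h import *
s=vision.read_camera("scene");d=vision.read_camera("side")
print("monitor",tri(s,(392,181),d,(371,157)),tri(s,(288,95),d,(228,57)))
bot.reach([.568,-.05,.16],down(1.6))
o=get_obs();print(o["time_s"],o["position"],o["joint_pos"])
r=vision.read_camera("wrist")
cv2.imwrite("pics/w1.png",r["frame"][:,:,::-1])
E
```

```text
monitor [ 0.72327432 -0.07902352  0.15556097] [0.79954158 0.48319374 0.09937465]
2.8417 [ 0.56806597 -0.05078265  0.16013539] [-9.16948959e-02  3.68946265e-01  1.83062346e+00 -2.03239879e-04
  9.41728005e-01 -1.19627762e-01]
```

View pics/w1.png

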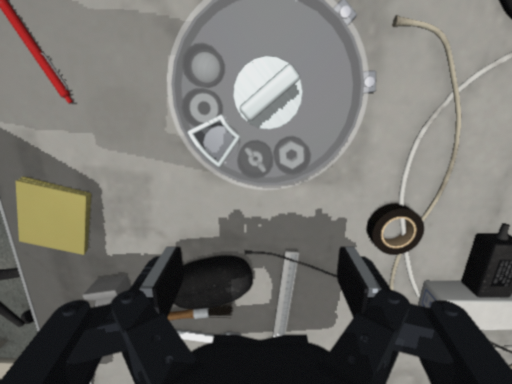

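The wrist view shows the grip disc at (267,92), the window at (215,140) and the wing nut at (256,158). The others are the hexagon nut at (291,154), the washer at (204,106) and the dome at (204,65). The wing nut is therefore in the +0.59 pot. Next I'll measure the axis, bar yaw, window and pots.

```bash
cat > m.py <<'E'
from h import *
def lid(r,seed=None):
    f=r["frame"];hsv=cv2.cvtColor(f,cv2.COLOR_RGB2HSV);g=cv2.cvtColor(f,cv2.COLOR_RGB2GRAY)
    c=proj(r,[[.568,.029,.036]])[0]
    m=((g>185)&(hsv[...,1]<40)).astype(np.uint8)
    yy,xx=np.mgrid[:384,:512];m[np.hypot(xx-c[0],yy-c[1])>105]=0
    n,L,S,C=cv2.connectedComponentsWithStats(m)
    for i in range(1,n):
        if S[i,4]>25: print("bright",S[i],np.round(C[i],1))
    return f,g,m
E
python3 - <<'E'
from m import *
r=vision.read_camera("wrist");f,g,m=lid(r)
x0,y0=160,0
crop=g[0:200,160:385]
b=cv2.resize(crop,None,fx=3,fy=3,interpolation=cv2.INTER_CUBIC)
ci=cv2.HoughCircles(cv2.GaussianBlur(b,(5,5),1),cv2.HOUGH_GRADIENT,1.2,60,param1=80,param2=25,minRadius=40,maxRadius=75)
v=cv2.cvtColor(b,cv2.COLOR_GRAY2BGR)
if ci is not None:
    for x,y,q in ci[0]:
        p=(x/3+160-.33,y/3-.33)
        print("circ",np.round(p,1),round(q/3,1),np.round(plane(r,p,.02),4))
        cv2.circle(v,(int(x),int(y)),int(q),(0,0,255),1)
cv2.imwrite("pics/w2.png",v)
E
```

```text
bright [168  56  14  78 165] [171.5  93.3]
bright [ 234   56   64   63 2427] [261.1  83.2]
bright [260  80  42  49 616] [284.4 111.6]
bright [188 115  51  51 410] [212.6 137. ]
circ [203.5 107.1] 14.3 [0.5137 0.0251 0.02  ]
circ [214.7 138.7] 19.0 [ 0.5235 -0.0039  0.02  ]
circ [270.7 103.5] 24.3 [0.5764 0.03   0.02  ]
```

View pics/w2.png

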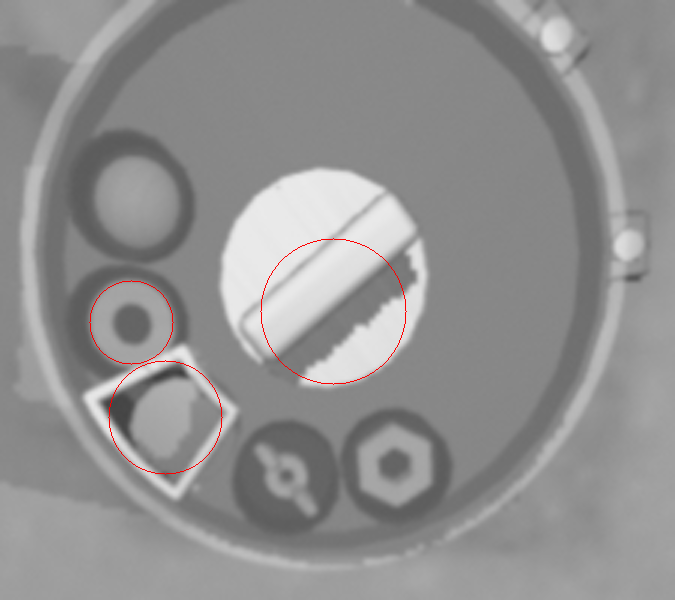

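The crop shows clearly that the wing nut is at crop (286,477), with the pot rims visible. The disc is centred near (324,278). I'll fit the pattern of the four pots from these pixel readings and check it against R=62 mm and the known angles.

```bash
cat > fit.py <<'E'
from h import *
r=vision.read_camera("wrist")
P=lambda x,y,z:plane(r,(x/3+160-.33,y/3-.33),z)
a=P(324.5,277.5,.036);print("disc",a, "diam",np.linalg.norm(P(221,277,.036)-P(428,277,.036)))
w=np.mean([P(*c,.034) for c in((85,397),(180,347),(237,411),(178,499))],0);v=w-a
print("win",w,np.linalg.norm(v[:2]),np.arctan2(v[1],v[0]))
t0=P(388,190,.073);t1=P(417,228,.073);b0=P(242,322,.073);b1=P(258,355,.073)
e=(b0+b1-t0-t1)/2;print("bar",(t0+t1+b0+b1)/4,np.linalg.norm(e),np.arctan2(e[1],e[0]))
for z in(.015,.022,.03):
    for n,c,k in(("dome",(131,196),-1.19),("wash",(128,320),-.59),("wing",(286,477),.59),("hex",(397,466),1.19)):
        q=P(*c,z)-a;t=np.arctan2(q[1],q[0]);print(z,n,np.round([np.hypot(*q[:2]),t,(t-k+np.pi)%(2*np.pi)-np.pi],3))
E
python3 fit.py
```

```text
disc [0.57291343 0.03943744 0.036     ] diam 0.059608065220897545
win [ 0.52728464 -0.00119181  0.034     ] 0.06109600369503465 -2.4140899745626876
bar [0.57187911 0.03898913 0.073     ] 0.047667921012342344 -2.4355728619103285
0.015 dome [ 0.063  2.78  -2.313]
0.015 wash [ 0.063 -2.92  -2.33 ]
0.015 wing [ 0.064 -1.729 -2.319]
0.015 hex [ 0.064 -1.135 -2.325]
0.022 dome [ 0.062  2.784 -2.31 ]
0.022 wash [ 0.061 -2.918 -2.328]
0.022 wing [ 0.062 -1.731 -2.321]
0.022 hex [ 0.063 -1.139 -2.329]
0.03 dome [ 0.06   2.788 -2.305]
0.03 wash [ 0.06  -2.915 -2.325]
0.03 wing [ 0.061 -1.734 -2.324]
0.03 hex [ 0.061 -1.143 -2.333]
```

The pots agree on a bowl zero of about -2.323, at R=62 mm. The lid now stands at about -2.425, and the wing nut pot at about -1.732. I'll grasp the bar and turn it.

```bash
python3 - <<'E'
from h import *
y0=-2.425+np.pi; y1=-1.732+np.pi
c=[.5725,.039]
def st(t):
    o=get_obs();print(t,round(o["time_s"],2),np.round(o["position"],4),"F",np.round(o["wrist_force"],1),np.round(o["ft_torque"],2),"w",round(o["gripper_width"],4),round(o["grip_force"],1))
bot.reach(c+[.15],down(y0)); st("above")
bot.servo_line(c+[.060],velocity=.08); st("down")
hand.move_gripper(.0,25); st("grip")
print(get_obs()["joint_pos"])
q=kinematics.solve_ik(c+[.060],down(y1));print(q)
E
```

```text
above 3.97 [0.5725 0.0387 0.15  ] F [ 0.8 -0.6  0.1] [0.01 0.01 0.05] w 0.0854 0.0
down 5.24 [0.5729 0.039  0.0605] F [-0.7 -0.8 -0.5] [0.04 0.01 0.04] w 0.0851 0.0
grip 5.89 [0.5729 0.0386 0.0602] F [ 1.4 -3.9  2. ] [-0.55 -0.08  0.02] w 0.0137 28.4
[ 6.50147688e-02  5.16501367e-01  1.87689226e+00 -7.37130221e-04
  7.47469879e-01  9.19585853e-01]
[ 6.54031542e-02  5.16684097e-01  1.87726400e+00 -4.44089210e-16
  7.47644552e-01  2.26606827e-01]
```

Gripped on 13.7 mm, which matches the 14 mm bar. Turning now, then looking while still holding.

```bash
python3 - <<'E'
from h import *
y0=-2.425+np.pi; y1=-1.732+np.pi
c=[.5725,.039,.060]
for y in np.linspace(y0,y1,4)[1:]:
    bot.reach(c,down(y)); o=get_obs();print(round(o["time_s"],2),np.round(o["position"],4),np.round(o["wrist_force"],1),np.round(o["ft_torque"],2),round(o["gripper_width"],4))
bot.dwell(.3)
hand.move_gripper(.085)
bot.servo_line([.5725,.039,.13],velocity=.1)
bot.reach([.568,-.05,.16],down(1.6))
r=vision.read_camera("wrist");o=get_obs();print(o["time_s"],o["gripper_width"],o["wrist_force"])
b=cv2.resize(r["frame"][0:200,160:385,::-1],None,fx=3,fy=3,interpolation=cv2.INTER_CUBIC);cv2.imwrite("pics/w3.png",b)
E
```

```text
6.22 [0.5727 0.0388 0.0602] [ 0.9 -4.2  2.7] [-0.57 -0.02  0.03] 0.0137
6.56 [0.5726 0.0389 0.0601] [ 0.4 -4.1  4. ] [-0.62  0.11  0.09] 0.0136
6.89 [0.5724 0.0389 0.0602] [-0.3 -3.3  6.4] [-0.59  0.22  0.1 ] 0.0136
9.25 0.08524573343365684 [-0.4576349  -0.46641499  0.64536341]
```

View pics/w3.png

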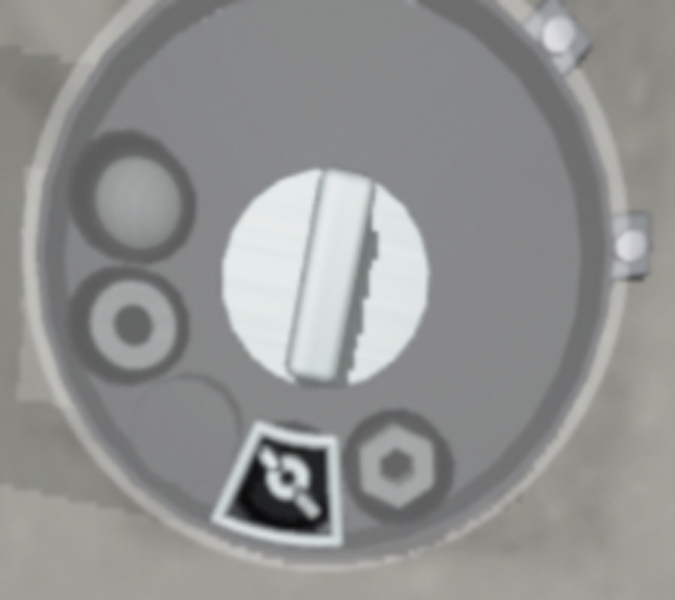

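The window frame, with corners at crop (260,424), (338,438), (342,545) and (214,521), surrounds the wing nut at (290,482). Next I'll check the angle error numerically.

```bash
python3 - <<'E'
from h import *
r=vision.read_camera("wrist")
P=lambda x,y,z:plane(r,(x/3+160-.33,y/3-.33),z)
a=P(325.5,277.5,.036);an=lambda p:round(float(np.arctan2(*(p-a)[1::-1])),3)
K=((260,424),(338,438),(342,545),(214,521))
c=[P(*k,.034) for k in K]
print("win",an(np.mean(c,0)),"edges",[an(x) for x in c],(an(c[0])+an(c[1]))/2,(an(c[2])+an(c[3]))/2)
ts=[P(*k,.073) for k in((325,170),(374,180),(338,379),(289,365))]
e=(ts[2]+ts[3]-ts[0]-ts[1]);print("bar",np.arctan2(e[1],e[0]))
for n,k,s in(("dome",(132,196),-1.19),("wash",(129,324),-.59),("hex",(398,466),1.19),("pad",(187,431),0)):
    print(n,[round((an(P(*k,z))-s+.59+np.pi)%(2*np.pi)-np.pi,3) for z in(.02,.028)])
print("nut",an(P(290,481,.018)))
E
```

```text
win -1.722 edges [-1.978, -1.45, -1.468, -1.988] -1.714 -1.728
bar -1.7237541591939585
dome [-1.721, -1.717]
wash [-1.721, -1.718]
hex [-1.738, -1.742]
pad [-1.712, -1.713]
nut -1.711
```

```bash
python3 -c "
from workcell import *
print(hand_in())"
```

```text
the job is handed in; nothing more can be done
None
```

I turned the lid until its window stood over the wing nut's pot (the +0.59 position), within about 0.01 rad by the wrist camera, then let go, backed the arm clear and handed the job in at about 9.3 s.

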